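# Close the parts tubs, pack the basket and hang it up

## Robot

A 6-joint arm with a two-finger parallel gripper is mounted at the origin on the work surface. World frame = base frame: x ahead of the robot, y to its left, z up, the work surface at z = 0. Lengths are in m, angles in rad, forces in N, time in s.
With the tool pointing down it reaches from about 0.35 to 0.975 m from the base axis. Payload 4.9 kg.
Tool frame: the origin (TCP) lies at the very end of the fingers, on their centre line; the grasp point (between the pads) lies 19 mm behind it; z points along the fingers, y is the line along which they close (so a half turn about z gives the same grasp; the last joint's range is limited). The gripper opens to 85 mm and grips with 20 to 120 N. Pads are 22 mm wide; open, the fingers measure 114 mm over their backs; the gripper's body (76 mm by 85 mm) begins 54 mm behind the grasp point. The pads swing forward as they close: fully open they stand 13 mm farther back than shut.
Start: joints at [1.181, 0.053, 1.613, -0, 1.476, -0.119], TCP at [0.167, 0.602, 0.231] pointing down, gripper open.
Joint ranges: [-3.01, 3.01], [-1.01, 2.22], [0.06, 2.58], [-1.02, 4.17], [0.09, 2.62], [-3.14, 3.14]. Speed limits (rad/s): [2.57, 2.57, 3.14, 3.14, 3.14, 3.14].

## Interface

Orientations are given as a rotation vector (axis times angle).
In Python, from station import get_obs, optics, ctrl gives the robot as it stands.
- The arm moves only by the shell command python3 -m pendant 'ROWS' [FORCE]. ROWS is JSON, a list of rows, each a list of 3 entries, a list of its own where there are three numbers: the shift along the tool's x, y, z in mm, then the turn, a rotation vector about the tool's x, y, z in rad, then the opening, from 0 (shut) to 1 (fully open). A call has 1 to 12 rows; each row shifts and turns the commanded pose from where the row before left it, along the tool's axes as they then stand; what a row does not reach is not made up. A row lasts 1/12 s, in which the tool goes at most 41.7 mm and 7.16 degrees, less where a joint would pass 70% of its speed; a pose out of reach is approached as far as the arm can. A call is refused whole if a number of a shift passes 41.7 or a number of a turn 0.125, either way. A call with a gripper value outside its range is refused whole. The fingers move at their own pace and stop on an object; FORCE is the grip in N (left out, the last holds). Time passes only in rows, so rows that do not move let the fingers close. It gives the time, the measured TCP pose, the force, the opening and the grip force at its end, in the units of the state.
- get_obs(): the state, without advancing time (a new reading comes with each control period).
- optics.get_image(name): name is "scene" or "top"; returns the picture (400x640x3 uint8, red, green, blue); there is no depth.
- optics.camera_model(name): a dict with "fx", "fy", "cx", "cy" (pixels), "distortion" ([k1, k2, p1, p2, k3] as OpenCV has them; the pictures are not rectified), "cam_to_world" (4x4, takes a point from camera to world coordinates). Camera axes: x right, y up, looking along -z (the intrinsics and any distortion apply to the point x, -y, -z); pixel columns grow to the right and rows downward; lengths in m; the calibration is good to about 2 mm. A picture is of the moment at which its call begins. camera_model takes no time and is no camera call.
- ctrl.finish_job(): hands the job in; it is judged then, once.
The state is a dict: "t": time; "q": joint angles; "dq": joint speeds; "effort": joint torques, N m; "tool_pos": TCP position; "tool_rot": TCP orientation; "contact_force": force on the tool from outside, world axes, zero at the start; "wrist_torque": the same for the moment, N m; "opening": finger opening in m; "grip_force": force on a finger pad.
Only numpy, scipy, OpenCV 4.12 (cv2) and the standard library are available. Lean on these libraries where they do the work, as an engineer would, in place of code of your own. Each camera call takes 0.05 s, during which the arm holds its last target. There are 200 camera calls.

## Task

Press the lid of every parts tub on the bench fully home so that no gap is left under it, and stand all the tubs upright in the wire basket while it is on the bench. Then lift the basket by its handle and hang it over both arms of the stand, clear of the bench, without disturbing the sprockets, the oil bottle or the wrench.

Things in the scene. Friction and masses are not known exactly. Their poses are not given: they have to be found in the camera images.
- tub1: a round white plastic parts tub, 52 mm across, with a grey press-on lid of the same diameter. The wall rises to a shoulder 48 mm above the underside; the lid is 14 mm high, so with its lid home the tub is a smooth cylinder 62 mm high (68 mm with the lid 6 mm proud). About 120 g, full. Origin: centre of its underside, z up. May be absent (None)
- tub2: a round white plastic parts tub, 52 mm across, with a grey press-on lid of the same diameter. The wall rises to a shoulder 48 mm above the underside; the lid is 14 mm high, so with its lid home the tub is a smooth cylinder 62 mm high (68 mm with the lid 6 mm proud). About 120 g, full. Origin: centre of its underside, z up. May be absent (None)
- tub3: a round white plastic parts tub, 44 mm across, with a grey press-on lid of the same diameter. The wall rises to a shoulder 36 mm above the underside; the lid is 14 mm high, so with its lid home the tub is a smooth cylinder 50 mm high (56 mm with the lid 6 mm proud). About 80 g, full. Origin: centre of its underside, z up. May be absent (None)
- tub4: a round white plastic parts tub, 44 mm across, with a grey press-on lid of the same diameter. The wall rises to a shoulder 36 mm above the underside; the lid is 14 mm high, so with its lid home the tub is a smooth cylinder 50 mm high (56 mm with the lid 6 mm proud). About 80 g, full. Origin: centre of its underside, z up. May be absent (None)
- tub1_lid (a joint): how far the lid of tub1 stands proud, in m: 0 = home (skirt meets the shoulder, no gap), 0.006 = highest. A friction fit: a push of about 10 N straight down on its middle slides it down and it stays where it is left; it does not come off
- tub2_lid (a joint): how far the lid of tub2 stands proud, in m: 0 = home (skirt meets the shoulder, no gap), 0.006 = highest. A friction fit: a push of about 10 N straight down on its middle slides it down and it stays where it is left; it does not come off
- tub3_lid (a joint): how far the lid of tub3 stands proud, in m: 0 = home (skirt meets the shoulder, no gap), 0.006 = highest. A friction fit: a push of about 10 N straight down on its middle slides it down and it stays where it is left; it does not come off
- tub4_lid (a joint): how far the lid of tub4 stands proud, in m: 0 = home (skirt meets the shoulder, no gap), 0.006 = highest. A friction fit: a push of about 10 N straight down on its middle slides it down and it stays where it is left; it does not come off
- basket: a loose open wire basket, 184 mm along its x, 204 mm along its y, walls 42 mm high, 4 mm thick like the floor, 300 g; left or right of the tubs. A fixed arched handle stands in its plane x = 0: a steel strip 10 mm wide, its level top from y = -75 to +75 mm (faces 144 and 150 mm above the underside), legs down to the end walls. Room for two tubs each side of it. Origin: centre of underside
- basket_handle (a point): middle of the top strip of the basket's handle, 147 mm above the basket's underside. Here the strip carries a black rubber grip 60 mm long (basket y), 14 mm wide (basket x) and 13 mm high
- stand: a grey steel stand bolted to the bench, on the other side of the tubs from the basket. Origin: on the bench under where a handle is to hang. Two level round arms, 8 mm thick, at y = -45 and +45 mm, centre line 215 mm up, run from the crosspiece (x = +133 mm; upright behind it 264 mm high) to x = -35 mm, on the robot side, where they turn up to 245 mm. Foot plate 8 mm thick, x 65 to 195 mm
- stand_rest (a point): the point midway between the two arms level with their upper sides, 219 mm above the bench, at the stand's x = 0. A handle strip resting there leaves the basket's underside 75 mm above the bench and the basket clear of the upright
- sprockets: bystander: a stack of steel bicycle sprockets, 102 mm across and 33 mm high, loose, farther off than the tubs. Origin: centre of its underside
- oil: bystander: a white oil bottle with a black cap, 42 mm across and 120 mm high, loose. Origin: centre of its underside
- wrench: bystander: a steel wrench 170 mm long, lying loose. Origin: its underside near the middle
Things that resemble listed ones, but are neither listed nor needed, are in the scene too. Leave any brown look-alike of the tub2 alone.

How it is judged:
On the way:
1. every lid is home and every tub stands in the basket while the basket stands on the bench (value of joint each of tub1_lid, tub2_lid, tub3_lid, tub4_lid below 0.0015 m and x of tub1 in the frame of basket between -0.085 and 0.085 m and y of tub1 in the frame of basket between -0.095 and 0.095 m and z of tub1 in the frame of basket between -0.002 and 0.012 m and angle between the z axis of each of tub1, tub2, tub3, tub4 and the z axis of basket, either way round below 0.15 rad and x of tub2 in the frame of basket between -0.085 and 0.085 m and y of tub2 in the frame of basket between -0.095 and 0.095 m and z of tub2 in the frame of basket between -0.002 and 0.012 m and x of tub3 in the frame of basket between -0.085 and 0.085 m and y of tub3 in the frame of basket between -0.095 and 0.095 m and z of tub3 in the frame of basket between -0.002 and 0.012 m and x of tub4 in the frame of basket between -0.085 and 0.085 m and y of tub4 in the frame of basket between -0.095 and 0.095 m and z of tub4 in the frame of basket between -0.002 and 0.012 m and height (world z) of basket below 0.008 m and angle between basket's own z axis and vertical below 0.06 rad), for 0.2 s.
At the end, for the whole second after the job is handed in: The basket hangs by its handle on both arms (handle middle within 30 mm sideways), over 40 mm off the bench, tilted under 0.35 rad, at rest; every tub present stands in it with its lid less than 1.5 mm proud (value of joint each of tub1_lid, tub2_lid, tub3_lid, tub4_lid below 0.0015 m and x of tub1 in the frame of basket between -0.085 and 0.085 m and y of tub1 in the frame of basket between -0.095 and 0.095 m and z of tub1 in the frame of basket between -0.002 and 0.012 m and angle between the z axis of each of tub1, tub2, tub3, tub4 and the z axis of basket, either way round below 0.15 rad and x of tub2 in the frame of basket between -0.085 and 0.085 m and y of tub2 in the frame of basket between -0.095 and 0.095 m and z of tub2 in the frame of basket between -0.002 and 0.012 m and x of tub3 in the frame of basket between -0.085 and 0.085 m and y of tub3 in the frame of basket between -0.095 and 0.095 m and z of tub3 in the frame of basket between -0.002 and 0.012 m and x of tub4 in the frame of basket between -0.085 and 0.085 m and y of tub4 in the frame of basket between -0.095 and 0.095 m and z of tub4 in the frame of basket between -0.002 and 0.012 m and x of basket_handle in the frame of stand_rest between -0.035 and 0.045 m and y of basket_handle in the frame of stand_rest between -0.03 and 0.03 m and z of basket_handle in the frame of stand_rest between -0.006 and 0.014 m and height (world z) of basket above 0.04 m and angle between basket's own z axis and vertical below 0.35 rad and contact force between basket and stand above 1.5 N and linear speed of basket below 0.06 m/s); the robot touches nothing.
It fails at once if the stack of sprockets was disturbed (moved more than 30 mm) (distance of sprockets from where it was at the start of the episode above 0.03 m).
It fails at once if the oil bottle was disturbed (moved more than 30 mm) (distance of oil from where it was at the start of the episode above 0.03 m).
It fails at once if the wrench was disturbed (moved more than 30 mm) (distance of wrench from where it was at the start of the episode above 0.03 m).
Of tub1, tub2, tub3, tub4 only 3 to 4 are there at a start; the rules pass over those that are not, and their reading is None.
At some moment in a run one of tub1, tub2, tub3, tub4 may be knocked a few centimetres aside while the robot is not near it.
It also fails if it takes over 210 s, if anything falls off the work surface, if the arm or the gripper's body presses on something with over 40 N, if the wrist force passes 120 N, or if a joint passes its speed limit or range.

## Working session

There is one attempt and no reset: what is moved stays moved. The work goes in short steps, Python scripts to look and compute and a shell command to move; the robot and the scene stay as the last step left them, time stands still between calls to the robot, and variables do not carry over. Pictures are saved under pics/ and viewed, at most 14 in all, crops included, and the job is handed in when it is done.

```bash
ls; mkdir -p pics
python3 - <<'E'
from station import get_obs, optics
import cv2
o=get_obs(); print(o)
for n in("scene","top"):
    cv2.imwrite(f"pics/{n}0.png",optics.get_image(n)[:,:,::-1])
    print(n,optics.camera_model(n))
E
```

```text
pics
{'t': 0.0, 'q': array([ 1.18098894e+00,  5.33616020e-02,  1.61429914e+00, -3.18288091e-05,
        1.47599635e+00, -1.18952771e-01]), 'dq': array([-0.0011043 , -0.00021332, -0.00069351,  0.00025755,  0.002069  ,
        0.00301834]), 'effort': array([ 2.15082626e-03, -3.93695855e+01, -3.70169449e+01,  9.99177701e-05,
        7.26430735e-03,  2.57403528e-06]), 'tool_pos': array([0.16696229, 0.60163719, 0.23005701]), 'tool_rot': array([-0.42408715, -3.11234209,  0.0031505 ]), 'contact_force': array([-0.33398023, -0.57298095, -0.12211542]), 'wrist_torque': array([ 0.01030061,  0.01920087, -0.03072476]), 'grip_force': 0.0, 'opening': 0.08541789928414269}
scene {'fx': 439.08196125464394, 'fy': 439.08196125464394, 'cx': 323.4635680094405, 'cy': 196.66493378352376, 'distortion': array([-0.00512367,  0.        ,  0.        ,  0.        ,  0.        ]), 'cam_to_world': array([[ 0.34460353, -0.54214463,  0.76637302,  1.37403523],
       [ 0.93845947,  0.17870331, -0.29556547, -0.29274049],
       [ 0.02328584,  0.82106292,  0.57036256,  0.69567026],
       [ 0.        ,  0.        ,  0.        ,  1.        ]])}
top {'fx': 509.8080132337604, 'fy': 509.8080132337604, 'cx': 318.5537775394826, 'cy': 195.95105358831083, 'distortion': array([0.03076084, 0.        , 0.        , 0.        , 0.        ]), 'cam_to_world': array([[ 0.0225042 ,  0.98839355, -0.15023897,  0.43007868],
       [-0.99936322,  0.01807792, -0.03076284, -0.01957289],
       [-0.02768978,  0.15083559,  0.98817099,  1.29998067],
       [ 0.        ,  0.        ,  0.        ,  1.        ]])}
```

View pics/top0.png

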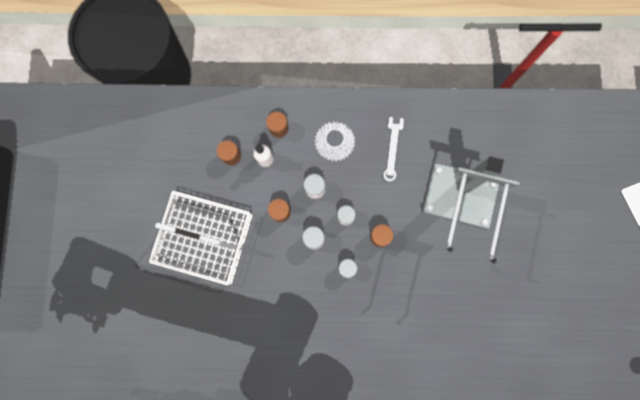

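View pics/scene0.png

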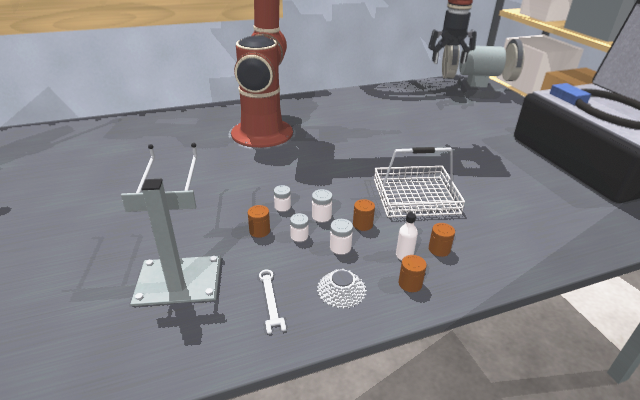

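The top view shows white/grey tubs at (314,185) and (313,238), which are large, and at (346,214) and (348,267), which are small. Brown look-alikes are at (276,122), (227,151), (278,209) and (382,235). The basket is at (200,237) and the stand arms at (457,210) and (500,220). I'll confirm in enlarged crops.

Run:
```python
import cv2
a=cv2.imread("pics/top0.png")
cv2.imwrite("pics/c1.png",cv2.resize(a[165:285,140:400],None,fx=3,fy=3,interpolation=cv2.INTER_CUBIC))
cv2.imwrite("pics/c2.png",cv2.resize(a[145:275,410:540],None,fx=4.5,fy=4.5,interpolation=cv2.INTER_CUBIC))
s=cv2.imread("pics/scene0.png")
cv2.imwrite("pics/c3.png",cv2.resize(s[135:295,235:475],None,fx=3.3,fy=3.3,interpolation=cv2.INTER_CUBIC))
```

```text
(no output)
```

View pics/c1.png

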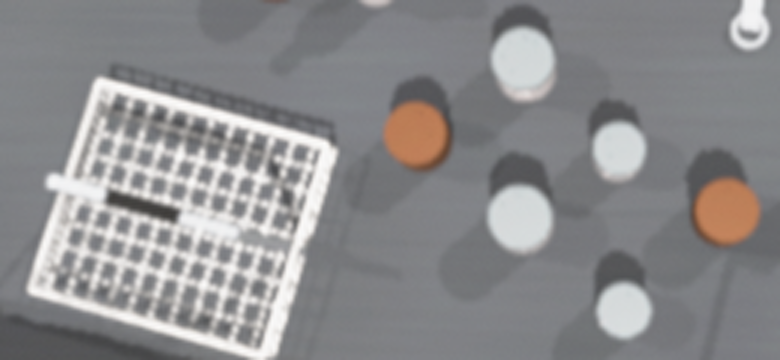

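View pics/c2.png

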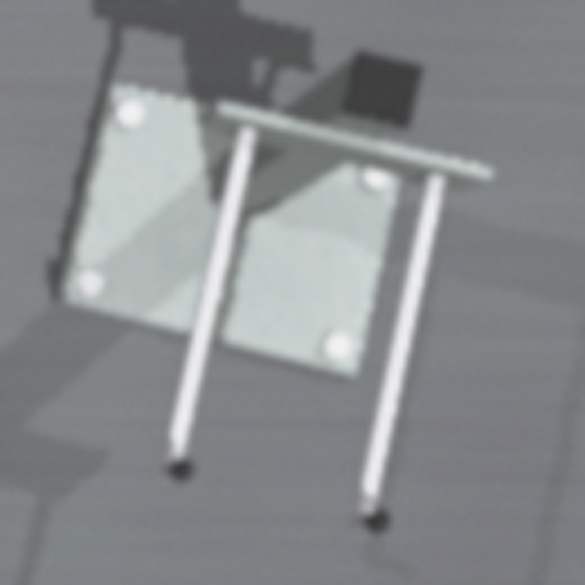

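View pics/c3.png

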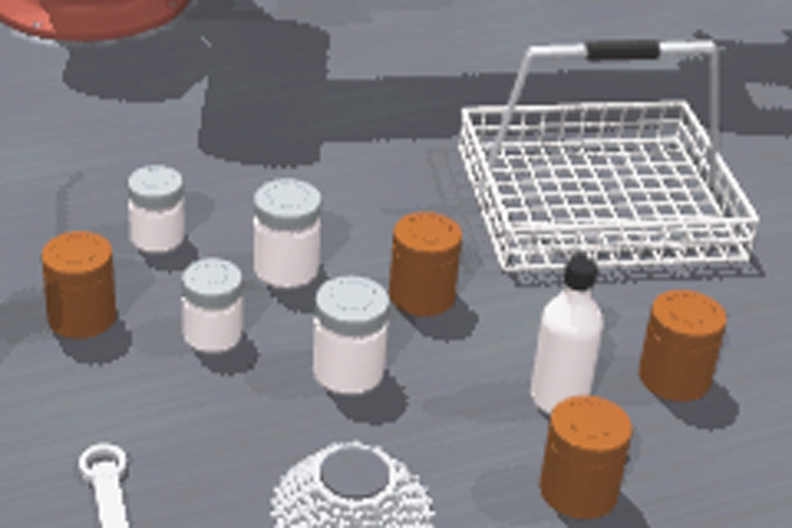

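Confirmed. The four grey-lidded white tubs are the targets, and the brown ones get left alone. Next I'll compute positions from the pixels.

```bash
cat > h.py <<'E'
import numpy as np, cv2
from scipy.spatial.transform import Rotation as R
from station import get_obs, optics
def ray(n,px,z):
    m=optics.camera_model(n); K=np.array([[m['fx'],0,m['cx']],[0,m['fy'],m['cy']],[0,0,1]])
    u=cv2.undistortPoints(np.array([[px]],float),K,m['distortion'])[0,0]
    T=m['cam_to_world']; d=T[:3,:3]@np.array([u[0],-u[1],-1]); o=T[:3,3]
    return (o+d*(z-o[2])/d[2])[:2]
def c1(x,y,z): return ray('top',(140+(x+.5)/3-.5,165+(y+.5)/3-.5),z)
def c2(x,y,z): return ray('top',(410+(x+.5)/4.5-.5,145+(y+.5)/4.5-.5),z)
def c3(x,y,z): return ray('scene',(235+(x+.5)/3.3-.5,135+(y+.5)/3.3-.5),z)
E
python3 - <<'E'
from h import *
np.set_printoptions(precision=4,suppress=True)
for n,p,z,s in [("A",(523,56),.066,(352,296)),("B",(520,216),.066,(288,201)),("C",(619,150),.054,(212,275)),("D",(624,310),.054,(156,183)),("br1",(416,133),.066,(427,230)),("br2",(727,210),.066,(78,250))]:
    print(n,c1(*p,z),c3(*s,z))
P=[c1(*p,.042) for p in [(101,80),(334,147),(268,356),(30,292)]]
print("rim",P,np.mean(P,0)); 
a,b=c1(106,198,.152),c1(180,214,.152); d=a-b
print("grip",a,b,(a+b)/2,np.degrees(np.arctan2(d[1],d[0])),np.linalg.norm(d))
a,b=c1(48,182,.15),c1(238,230,.15);d=a-b;print("strip",a,b,(a+b)/2,np.degrees(np.arctan2(d[1],d[0])),np.linalg.norm(d))
print("grip scene",c3(585,48,.150),c3(660,48,.150))
d=P[0]-P[1];print(np.degrees(np.arctan2(d[1],d[0])));d=P[3]-P[2];print(np.degrees(np.arctan2(d[1],d[0])))
for q in [((247,135),(180,450)),((436,180),(370,497))]:
    a,b=[c2(*p,.219) for p in q];d=a-b;print("arm",a,b,np.degrees(np.arctan2(d[1],d[0])),np.linalg.norm(d))
t=[c2(180,468,.245),c2(376,521,.245)];print("tips",t,np.mean(t,0),np.linalg.norm(t[0]-t[1]))
for p in [(151,147),(193.5,146)]: print("tip scene",ray('scene',p,.245))
a=R.from_rotvec(get_obs()['tool_rot']).as_matrix();print(a)
E
```

```text
A [0.6489 0.0308] [0.646  0.0341]
B [0.5178 0.03  ] [0.5222 0.0316]
C [ 0.5743 -0.0492] [ 0.5773 -0.0468]
D [ 0.4448 -0.0551] [ 0.4498 -0.0529]
br1 [0.5836 0.1165] [0.5904 0.1171]
br2 [ 0.5261 -0.1363] [ 0.5332 -0.1345]
rim [array([0.6264, 0.3851]), array([0.5736, 0.1869]), array([0.4016, 0.2334]), array([0.4493, 0.4317])] [0.5127 0.3093]
grip [0.5191 0.3399] [0.5081 0.2831] [0.5136 0.3115] 79.05031734807062 0.05786169773155788
strip [0.5305 0.3855] [0.497 0.239] [0.5138 0.3123] 77.11639255864179 0.15020893087999948
grip scene [0.5095 0.284 ] [0.5278 0.3412]
75.08252102861505
76.49411013005903
arm [ 0.6462 -0.2968] [ 0.4963 -0.2629] -12.742001993021141 0.15369436322181318
arm [ 0.6261 -0.3843] [ 0.4766 -0.3494] -13.160877937150165 0.15345355197075836
tips [array([ 0.4866, -0.2569]), array([ 0.4648, -0.3438])] [ 0.4757 -0.3003] 0.08955228460625843
tip scene [ 0.4819 -0.342 ]
tip scene [ 0.5044 -0.257 ]
[[-0.9636  0.2675 -0.0007]
 [ 0.2675  0.9636 -0.0017]
 [ 0.0002 -0.0018 -1.    ]]
```

```bash
cat > d.py <<'E'
# usage: d.py x y z yaw_deg(of tool y axis): tool-frame shift (mm) after first turning by tz
import sys; from h import *
x,y,z,yaw=map(float,sys.argv[1:5]); o=get_obs(); M=R.from_rotvec(o['tool_rot']).as_matrix()
a=np.radians(yaw); Y=np.array([np.cos(a),np.sin(a),0]); Z=np.array([0,0,-1.]); T=np.c_[np.cross(Y,Z),Y,Z]
print('t',round(o['t'],2),'pos',o['tool_pos'].round(4),'F',o['contact_force'].round(1),'open',round(o['opening'],4),'turn',R.from_matrix(M.T@T).as_rotvec().round(4),'shift',(1000*T.T@(np.array([x,y,z])-o['tool_pos'])).round(1))
E
python3 -m pendant '[[[0,0,0],[0,0,-0.035],0],[[-28,-27.8,0],[0,0,0],0],[[-28,-27.8,0],[0,0,0],0],[[-28,-27.8,0],[0,0,0],0],[[-28,-27.8,0],[0,0,0],0],[[-28,-27.8,0],[0,0,0],0],[[-28,-27.8,0],[0,0,0],0],[[-28,-27.8,0],[0,0,0],0],[[-28,-27.8,0],[0,0,0],0],[[-28,-27.8,0],[0,0,0],0]]'
python3 -m pendant '[[[-28,-27.8,0],[0,0,0],0],[[-28,-27.8,0],[0,0,0],0],[[-28,-27.8,0],[0,0,0],0],[[-28,-27.8,0],[0,0,0],0],[[-28,-27.8,0],[0,0,0],0],[[-28,-27.8,0],[0,0,0],0],[[-28,-27.8,0],[0,0,0],0],[[-28,-27.8,0],[0,0,0],0],[[0,0,0],[0,0,0],0],[[0,0,0],[0,0,0],0]]'
python3 d.py 0.520 0.031 0.072 76.5
```

```text
t: 0.93
tool_pos: [0.354, 0.2983, 0.2309]
tool_rot: [-0.369, -3.12, 0.0]
contact_force: [1.2, 0.6, -1.8]
opening: -0.0001
grip_force: 0.0
t: 1.77
tool_pos: [0.5198, 0.0298, 0.2305]
tool_rot: [-0.375, -3.117, -0.0]
contact_force: [-0.7, 1.4, -0.4]
opening: -0.0001
grip_force: 0.0
t 1.77 pos [0.5198 0.0298 0.2305] F [-0.7  1.4 -0.4] open -0.0001 turn [-0.0001 -0.0017 -0.0038] shift [1.000e-01 1.200e+00 1.585e+02]
```

```bash
python3 -m pendant '[[[0,1,35],[0,0,0],0],[[0,0,35],[0,0,0],0],[[0,0,35],[0,0,0],0],[[0,0,30],[0,0,0],0],[[0,0,22],[0,0,0],0],[[0,0,2],[0,0,0],0],[[0,0,2],[0,0,0],0],[[0,0,2],[0,0,0],0],[[0,0,2],[0,0,0],0],[[0,0,2],[0,0,0],0],[[0,0,1],[0,0,0],0],[[0,0,0],[0,0,0],0]]'
python3 -m pendant '[[[0,0,1],[0,0,0],0],[[0,0,1],[0,0,0],0],[[0,0,0],[0,0,0],0]]'
```

```text
t: 2.77
tool_pos: [0.5211, 0.0326, 0.0656]
tool_rot: [0.369, 3.117, 0.001]
contact_force: [-1.9, 1.5, 5.5]
opening: 0.0
grip_force: 2.9
t: 3.02
tool_pos: [0.5212, 0.0326, 0.0639]
tool_rot: [0.369, 3.117, 0.001]
contact_force: [-3.4, 0.0, 7.1]
opening: -0.0001
grip_force: 3.8
```

```bash
python3 -m pendant '[[[0,0,1],[0,0,0],0],[[0,0,1],[0,0,0],0],[[0,0,0],[0,0,0],0]]'
python3 -m pendant '[[[0,0,1],[0,0,0],0],[[0,0,1],[0,0,0],0],[[0,0,0],[0,0,0],0]]'
python3 -m pendant '[[[0,0,2],[0,0,0],0],[[0,0,2],[0,0,0],0],[[0,0,0],[0,0,0],0]]'
```

```text
t: 3.27
tool_pos: [0.5212, 0.0326, 0.062]
tool_rot: [0.369, 3.117, 0.001]
contact_force: [-3.5, 1.0, 8.3]
opening: -0.0002
grip_force: 4.2
t: 3.52
tool_pos: [0.5221, 0.0325, 0.0621]
tool_rot: [0.369, 3.116, 0.001]
contact_force: [-7.2, 1.8, 19.0]
opening: -0.0
grip_force: 9.1
t: 3.77
tool_pos: [0.5243, 0.0323, 0.0624]
tool_rot: [0.368, 3.113, 0.001]
contact_force: [-12.7, 1.5, 36.9]
opening: 0.0001
grip_force: 18.0
```

```bash
python3 -m pendant '[[[0,0,-15],[0,0,0],0],[[0,0,-35],[0,0,0],0],[[-24,-21,-5],[0,0,0],0],[[-24,-21,0],[0,0,0],0],[[-24,-21,0],[0,0,0],0],[[0,0,0],[0,0,0],0],[[0,0,0],[0,0,0],0],[[0,0,0],[0,0,0],0]]'
python3 d.py 0.576 -0.048 0.060 76.5
```

```text
t: 4.43
tool_pos: [0.5748, -0.0454, 0.1084]
tool_rot: [-0.37, -3.119, -0.001]
contact_force: [0.6, -0.8, 0.4]
opening: -0.0003
grip_force: 0.0
t 4.43 pos [ 0.5748 -0.0454  0.1084] F [ 0.6 -0.8  0.4] open -0.0003 turn [ 0.0003 -0.0004 -0.0006] shift [-1.7 -2.2 48.4]
```

```bash
python3 -m pendant '[[[-1.7,-2.2,30],[0,0,0],0],[[0,0,18],[0,0,0],0],[[0,0,3],[0,0,0],0],[[0,0,3],[0,0,0],0],[[0,0,3],[0,0,0],0],[[0,0,3],[0,0,0],0],[[0,0,0],[0,0,0],0]]'
python3 -m pendant '[[[0,0,2],[0,0,0],0],[[0,0,2],[0,0,0],0],[[0,0,0],[0,0,0],0]]'
```

```text
t: 5.02
tool_pos: [0.5765, -0.0475, 0.0508]
tool_rot: [-0.368, -3.12, -0.0]
contact_force: [-3.1, 1.9, 7.3]
opening: -0.0002
grip_force: 3.3
t: 5.27
tool_pos: [0.5778, -0.0477, 0.0509]
tool_rot: [0.368, 3.119, -0.0]
contact_force: [-11.5, 2.4, 24.0]
opening: 0.0001
grip_force: 12.2
```

```bash
python3 -m pendant '[[[0,0,-15],[0,0,0],0],[[0,0,-35],[0,0,0],0],[[31,-9,-5],[0,0,0],0],[[31,-9,0],[0,0,0],0],[[31,-9,0],[0,0,0],0],[[31,-9,0],[0,0,0],0],[[0,0,0],[0,0,0],0],[[0,0,0],[0,0,0],0],[[0,0,0],[0,0,0],0]]'
python3 d.py 0.447 -0.054 0.060 76.5
```

```text
t: 6.02
tool_pos: [0.4484, -0.0542, 0.1009]
tool_rot: [0.369, 3.116, -0.001]
contact_force: [-0.5, -0.1, -0.5]
opening: 0.0001
grip_force: 0.0
t 6.02 pos [ 0.4484 -0.0542  0.1009] F [-0.5 -0.1 -0.5] open 0.0001 turn [-0.      0.0035  0.0002] shift [ 1.4 -0.1 40.9]
```

Press D, then move to A: the world shift (0.200, 0.086) is tool (-174, 130).

```bash
python3 -m pendant '[[[1,0,25],[0,0,0],0],[[0,0,16],[0,0,0],0],[[0,0,3],[0,0,0],0],[[0,0,3],[0,0,0],0],[[0,0,3],[0,0,0],0],[[0,0,3],[0,0,0],0],[[0,0,2],[0,0,0],0],[[0,0,2],[0,0,0],0],[[0,0,0],[0,0,0],0]]'
python3 -m pendant '[[[0,0,-15],[0,0,0],0],[[0,0,-35],[0,0,0],0],[[0,0,-15],[0,0,0],0],[[-29,21.7,0],[0,0,0],0],[[-29,21.7,0],[0,0,0],0],[[-29,21.7,0],[0,0,0],0],[[-29,21.7,0],[0,0,0],0],[[-29,21.7,0],[0,0,0],0],[[-29,21.7,0],[0,0,0],0],[[0,0,0],[0,0,0],0],[[0,0,0],[0,0,0],0],[[0,0,0],[0,0,0],0]]'
python3 d.py 0.647 0.032 0.072 76.5
```

```text
t: 6.77
tool_pos: [0.451, -0.055, 0.0507]
tool_rot: [0.368, 3.116, -0.002]
contact_force: [-13.8, 3.8, 39.2]
opening: 0.0003
grip_force: 18.4
t: 7.77
tool_pos: [0.6463, 0.0321, 0.1075]
tool_rot: [-0.369, -3.12, 0.0]
contact_force: [0.6, 0.0, -1.1]
opening: 0.0004
grip_force: 0.0
t 7.77 pos [0.6463 0.0321 0.1075] F [ 0.6  0.  -1.1] open 0.0004 turn [-0.0003 -0.0003  0.0004] shift [-0.7  0.  35.5]
```

```bash
python3 -m pendant '[[[-1,0,20],[0,0,0],0],[[0,0,15],[0,0,0],0],[[0,0,3],[0,0,0],0],[[0,0,3],[0,0,0],0],[[0,0,3],[0,0,0],0],[[0,0,3],[0,0,0],0],[[0,0,2],[0,0,0],0],[[0,0,1],[0,0,0],0],[[0,0,0],[0,0,0],0]]'
python3 -m pendant '[[[0,0,-15],[0,0,0],0],[[0,0,-35],[0,0,0],0],[[0,0,-10],[0,0,0],0.9],[[0,0,0],[0,0,0],0.9],[[0,0,0],[0,0,0],0.9],[[0,0,0],[0,0,0],0.9]]'
python3 - <<'E'
from h import *
a=optics.get_image("scene")[:,:,::-1]; cv2.imwrite("pics/s1.png",cv2.resize(a[110:320,200:480],None,fx=2.8,fy=2.8,interpolation=cv2.INTER_CUBIC))
E
python3 d.py 0.647 0.032 0.02 76.5
```

```text
t: 8.52
tool_pos: [0.6474, 0.0313, 0.063]
tool_rot: [0.37, 3.119, -0.001]
contact_force: [-9.2, 0.2, 20.7]
opening: 0.0001
grip_force: 10.3
t: 9.02
tool_pos: [0.6458, 0.0317, 0.1156]
tool_rot: [-0.369, -3.117, 0.0]
contact_force: [-0.8, 0.4, -0.3]
opening: 0.0481
grip_force: 0.0
t 9.07 pos [0.6455 0.0318 0.115 ] F [-0.4 -0.7  0.4] open 0.0556 turn [-0.0006 -0.0035 -0.0002] shift [-1.5  0.6 95. ]
```

View pics/s1.png

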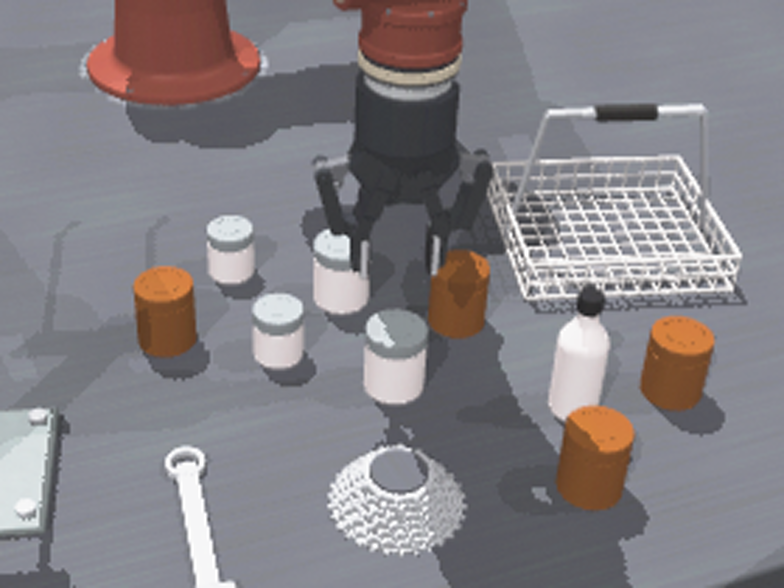

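Lids look closed and nothing has been knocked so far. Grasp A now.

```bash
python3 -m pendant '[[[-1,0.6,30],[0,0,0],0.9],[[0,0,30],[0,0,0],0.9],[[0,0,20],[0,0,0],0.9],[[0,0,15],[0,0,0],0.9],[[0,0,0],[0,0,0],0.9],[[0,0,0],[0,0,0],0],[[0,0,0],[0,0,0],0],[[0,0,0],[0,0,0],0],[[0,0,0],[0,0,0],0],[[0,0,0],[0,0,0],0]]' 40
python3 -m pendant '[[[0,0,-10],[0,0,0],0],[[0,0,-35],[0,0,0],0],[[0,0,-35],[0,0,0],0],[[0,0,-35],[0,0,0],0],[[0,0,-35],[0,0,0],0],[[0,0,-10],[0,0,0],0],[[0,0,0],[0,0,0],0],[[0,0,0],[0,0,0],0]]'
python3 d.py 0.577 0.342 0.180 76.5
```

```text
t: 9.9
tool_pos: [0.6491, 0.032, 0.0239]
tool_rot: [0.369, 3.117, 0.0]
contact_force: [0.8, -0.3, 1.8]
opening: 0.0512
grip_force: 41.9
t: 10.57
tool_pos: [0.648, 0.0321, 0.1826]
tool_rot: [0.37, 3.119, 0.0]
contact_force: [-0.5, -0.2, -0.5]
opening: 0.0507
grip_force: 42.0
t 10.57 pos [0.648  0.0321 0.1826] F [-0.5 -0.2 -0.5] open 0.0507 turn [ 0.0001  0.0008 -0.0002] shift [141.4 284.8   2.6]
```

```bash
python3 -m pendant '[[[10,20,0],[0,0,0],0],[[17.5,35.3,0],[0,0,0],0],[[17.5,35.3,0],[0,0,0],0],[[17.5,35.3,0],[0,0,0],0],[[17.5,35.3,0],[0,0,0],0],[[17.5,35.3,0],[0,0,0],0],[[17.5,35.3,0],[0,0,0],0],[[17.5,35.3,0],[0,0,0],0],[[9,18,0],[0,0,0],0],[[0,0,0],[0,0,0],0],[[0,0,0],[0,0,0],0],[[0,0,0],[0,0,0],0]]'
python3 d.py 0.577 0.342 0.080 76.5
python3 - <<'E'
from h import *
a=optics.get_image("top")[:,:,::-1]; cv2.imwrite("pics/t1.png",cv2.resize(a[165:295,140:400],None,fx=3,fy=3,interpolation=cv2.INTER_CUBIC))
E
```

```text
t: 11.57
tool_pos: [0.5761, 0.3412, 0.1796]
tool_rot: [-0.37, -3.116, 0.004]
contact_force: [-0.3, -0.1, -1.3]
opening: 0.0509
grip_force: 42.1
t 11.57 pos [0.5761 0.3412 0.1796] F [-0.3 -0.1 -1.3] open 0.0509 turn [-0.0031 -0.003  -0.0004] shift [-0.7  0.9 99.6]
```

View pics/t1.png

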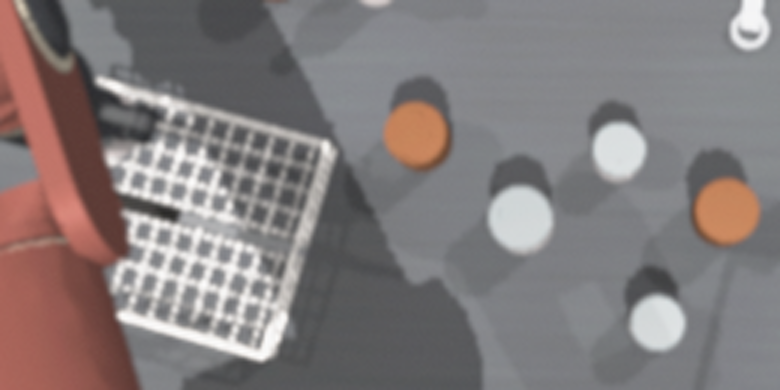

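Tub D has been knocked to crop (657,322); B and C haven't moved. A is above its slot, so lower it.

```bash
python3 -m pendant '[[[0,1,25],[0,0,0],0],[[0,0,30],[0,0,0],0],[[0,0,30],[0,0,0],0],[[0,0,25],[0,0,0],0],[[0,0,15],[0,0,0],0],[[0,0,10],[0,0,0],0],[[0,0,8],[0,0,0],0],[[0,0,3],[0,0,0],0],[[0,0,0],[0,0,0],0],[[0,0,0],[0,0,0],0]]'
python3 d.py 0.577 0.342 0.028 76.5
python3 -c "
from h import *
print(c1(657,322,.052))"
```

```text
t: 12.45
tool_pos: [0.5783, 0.3437, 0.0378]
tool_rot: [0.369, 3.118, 0.002]
contact_force: [0.1, 0.6, 0.0]
opening: 0.0511
grip_force: 42.1
t 12.45 pos [0.5783 0.3437 0.0378] F [0.1 0.6 0. ] open 0.0511 turn [ 0.0015  0.0019 -0.0002] shift [ 0.8 -2.   9.8]
[ 0.43586545 -0.08179167]
```

```bash
python3 -m pendant '[[[0,0,4],[0,0,0],0],[[0,0,3],[0,0,0],0],[[0,0,2],[0,0,0],0],[[0,0,1],[0,0,0],0],[[0,0,0],[0,0,0],0],[[0,0,0],[0,0,0],0]]'
python3 -m pendant '[[[0,0,0],[0,0,0],0.72],[[0,0,0],[0,0,0],0.72],[[0,0,0],[0,0,0],0.72],[[0,0,-10],[0,0,0],0.72],[[0,0,-30],[0,0,0],0.72],[[0,0,-35],[0,0,0],0.72],[[0,0,-35],[0,0,0],0.8],[[0,0,-35],[0,0,0],0.9],[[0,0,0],[0,0,0],0.9]]'
python3 d.py 0.576 -0.048 0.170 76.5
```

```text
t: 12.95
tool_pos: [0.5775, 0.3436, 0.0279]
tool_rot: [0.369, 3.12, 0.0]
contact_force: [-2.5, -1.4, 6.6]
opening: 0.0511
grip_force: 42.8
t: 13.7
tool_pos: [0.5816, 0.3454, 0.1825]
tool_rot: [0.368, 3.106, 0.013]
contact_force: [0.9, 0.3, 1.2]
opening: 0.0769
grip_force: 0.0
t 13.7 pos [0.5816 0.3454 0.1825] F [0.9 0.3 1.2] open 0.0769 turn [ 0.0099  0.0127 -0.    ] shift [ -86.4 -383.9   12.5]
```

```bash
python3 -m pendant '[[[-8.6,-38.2,0],[0,0,0],0.9],[[-8.6,-38.2,0],[0,0,0],0.9],[[-8.6,-38.2,0],[0,0,0],0.9],[[-8.6,-38.2,0],[0,0,0],0.9],[[-8.6,-38.2,0],[0,0,0],0.9],[[-8.6,-38.2,0],[0,0,0],0.9],[[-8.6,-38.2,0],[0,0,0],0.9],[[-8.6,-38.2,0],[0,0,0],0.9],[[-8.6,-38.2,0],[0,0,0],0.9],[[-8.6,-38.2,0],[0,0,0],0.9],[[0,0,0],[0,0,0],0.9],[[0,0,0],[0,0,0],0.9]]'
python3 -m pendant '[[[0,0,0],[0,0,0],0.85],[[0,0,0],[0,0,0],0.85]]'
python3 d.py 0.576 -0.048 0.018 76.5
```

```text
t: 14.7
tool_pos: [0.5716, -0.0501, 0.1718]
tool_rot: [0.375, 3.118, 0.0]
contact_force: [-0.5, 0.3, -0.3]
opening: 0.0773
grip_force: 0.0
t: 14.87
tool_pos: [0.5717, -0.0471, 0.1714]
tool_rot: [0.368, 3.12, 0.001]
contact_force: [0.5, 0.1, 0.2]
opening: 0.0724
grip_force: 0.0
t 14.87 pos [ 0.5717 -0.0471  0.1714] F [0.5 0.1 0.2] open 0.0724 turn [0.0004 0.     0.0011] shift [-4.400e+00  1.000e-01  1.534e+02]
```

```bash
python3 -m pendant '[[[-4.4,0,25],[0,0,0],0.85],[[0,0,35],[0,0,0],0.85],[[0,0,35],[0,0,0],0.85],[[0,0,30],[0,0,0],0.85],[[0,0,20],[0,0,0],0.85],[[0,0,11],[0,0,0],0.85],[[0,0,0],[0,0,0],0.85],[[0,0,0],[0,0,0],0],[[0,0,0],[0,0,0],0],[[0,0,0],[0,0,0],0],[[0,0,0],[0,0,0],0],[[0,0,0],[0,0,0],0]]' 40
python3 d.py 0.576 -0.048 0.018 76.5
python3 -m pendant '[[[0,0,-10],[0,0,0],0],[[0,0,-35],[0,0,0],0],[[0,0,-35],[0,0,0],0],[[0,0,-35],[0,0,0],0],[[0,0,-35],[0,0,0],0],[[0,0,-20],[0,0,0],0],[[0,0,0],[0,0,0],0],[[0,0,0],[0,0,0],0]]'
python3 d.py 0.558 0.254 0.180 76.5
```

```text
t: 15.87
tool_pos: [0.578, -0.0494, 0.0179]
tool_rot: [0.369, 3.115, 0.0]
contact_force: [1.1, 1.1, 6.3]
opening: 0.043
grip_force: 41.3
t 15.87 pos [ 0.578  -0.0494  0.0179] F [1.1 1.1 6.3] open 0.043 turn [ 0.0006  0.0045 -0.0002] shift [ 2.2  0.9 -0.1]
t: 16.53
tool_pos: [0.5764, -0.0495, 0.187]
tool_rot: [0.369, 3.117, -0.001]
contact_force: [-0.6, 1.0, -1.7]
opening: 0.0431
grip_force: 41.0
t 16.53 pos [ 0.5764 -0.0495  0.187 ] F [-0.6  1.  -1.7] open 0.0431 turn [-0.0001  0.0031 -0.0003] shift [ 88.8 290.8   7. ]
```

```bash
python3 -m pendant '[[[6,18,0],[0,0,0],0],[[11,36,0],[0,0,0],0],[[11,36,0],[0,0,0],0],[[11,36,0],[0,0,0],0],[[11,36,0],[0,0,0],0],[[11,36,0],[0,0,0],0],[[11,36,0],[0,0,0],0],[[11,36,0],[0,0,0],0],[[6,20,0],[0,0,0],0],[[0,0,0],[0,0,0],0],[[0,0,0],[0,0,0],0],[[0,0,0],[0,0,0],0]]'
python3 d.py 0.558 0.254 0.032 76.5
```

```text
t: 17.53
tool_pos: [0.5561, 0.2526, 0.183]
tool_rot: [-0.369, -3.117, 0.003]
contact_force: [0.2, -1.0, -1.8]
opening: 0.0428
grip_force: 41.1
t 17.53 pos [0.5561 0.2526 0.183 ] F [ 0.2 -1.  -1.8] open 0.0428 turn [-0.0025 -0.003  -0.0004] shift [ -1.5   1.8 151. ]
```

```bash
python3 -m pendant '[[[-1,1,30],[0,0,0],0],[[0,0,35],[0,0,0],0],[[0,0,35],[0,0,0],0],[[0,0,25],[0,0,0],0],[[0,0,15],[0,0,0],0],[[0,0,8],[0,0,0],0],[[0,0,0],[0,0,0],0],[[0,0,0],[0,0,0],0]]'
python3 d.py 0.558 0.254 0.022 76.5
```

```text
t: 18.2
tool_pos: [0.5587, 0.2534, 0.0375]
tool_rot: [-0.372, -3.12, 0.0]
contact_force: [0.5, -0.4, -1.3]
opening: 0.0428
grip_force: 41.1
t 18.2 pos [0.5587 0.2534 0.0375] F [ 0.5 -0.4 -1.3] open 0.0428 turn [-0.0001 -0.     -0.0015] shift [ 0.8  0.4 15.5]
```

```bash
python3 -m pendant '[[[0,0,8],[0,0,0],0],[[0,0,4],[0,0,0],0],[[0,0,2],[0,0,0],0],[[0,0,2],[0,0,0],0],[[0,0,0],[0,0,0],0],[[0,0,0],[0,0,0],0]]'
python3 -m pendant '[[[0,0,0],[0,0,0],0.64],[[0,0,0],[0,0,0],0.64],[[0,0,0],[0,0,0],0.64],[[0,0,-10],[0,0,0],0.64],[[0,0,-30],[0,0,0],0.64],[[0,0,-35],[0,0,0],0.64],[[0,0,-35],[0,0,0],0.8],[[0,0,-35],[0,0,0],0.9],[[0,0,0],[0,0,0],0.9],[[0,0,0],[0,0,0],0.9]]'
python3 d.py 0.522 0.032 0.170 76.5
```

```text
t: 18.7
tool_pos: [0.5587, 0.2545, 0.0219]
tool_rot: [0.369, 3.119, 0.0]
contact_force: [-0.7, -0.4, 1.2]
opening: 0.043
grip_force: 41.4
t: 19.53
tool_pos: [0.5604, 0.255, 0.171]
tool_rot: [0.369, 3.113, 0.005]
contact_force: [-0.1, -0.7, -0.0]
opening: 0.0767
grip_force: 0.0
t 19.53 pos [0.5604 0.255  0.171 ] F [-0.1 -0.7 -0. ] open 0.0767 turn [ 0.004   0.0066 -0.0002] shift [ -14.7 -225.8    1. ]
```

Now B at (0.521, 0.032).

```bash
python3 -m pendant '[[[-1,-18,0],[0,0,0],0.9],[[-2.5,-35,0],[0,0,0],0.9],[[-2.5,-35,0],[0,0,0],0.9],[[-2.5,-35,0],[0,0,0],0.9],[[-2.5,-35,0],[0,0,0],0.9],[[-2.5,-35,0],[0,0,0],0.9],[[-2.5,-32,0],[0,0,0],0.9],[[0,0,0],[0,0,0],0.9],[[0,0,0],[0,0,0],0.9],[[0,0,0],[0,0,0],0.9]]'
python3 d.py 0.521 0.032 0.021 76.5
```

```text
t: 20.37
tool_pos: [0.5207, 0.032, 0.1652]
tool_rot: [-0.37, -3.118, -0.001]
contact_force: [-0.9, -0.3, 0.2]
opening: 0.0768
grip_force: 0.0
t 20.37 pos [0.5207 0.032  0.1652] F [-0.9 -0.3  0.2] open 0.0768 turn [ 0.0001 -0.002  -0.0007] shift [-3.000e-01  1.000e-01  1.442e+02]
```

```bash
python3 -m pendant '[[[0,0,25],[0,0,0],0.9],[[0,0,35],[0,0,0],0.9],[[0,0,35],[0,0,0],0.9],[[0,0,30],[0,0,0],0.9],[[0,0,18],[0,0,0],0.9],[[0,0,0],[0,0,0],0.9],[[0,0,0],[0,0,0],0],[[0,0,0],[0,0,0],0],[[0,0,0],[0,0,0],0],[[0,0,0],[0,0,0],0],[[0,0,0],[0,0,0],0]]' 40
python3 -m pendant '[[[0,0,-10],[0,0,0],0],[[0,0,-35],[0,0,0],0],[[0,0,-35],[0,0,0],0],[[0,0,-35],[0,0,0],0],[[0,0,-35],[0,0,0],0],[[0,0,-30],[0,0,0],0],[[0,0,0],[0,0,0],0],[[0,0,0],[0,0,0],0]]'
python3 d.py 0.451 0.280 0.19 76.5
```

```text
t: 21.28
tool_pos: [0.5228, 0.0319, 0.0251]
tool_rot: [0.369, 3.116, 0.001]
contact_force: [0.3, 0.4, 2.9]
opening: 0.0515
grip_force: 42.2
t: 21.95
tool_pos: [0.5226, 0.0316, 0.2067]
tool_rot: [0.369, 3.114, 0.0]
contact_force: [-0.2, -0.5, -2.1]
opening: 0.0511
grip_force: 42.4
t 21.95 pos [0.5226 0.0316 0.2067] F [-0.2 -0.5 -2.1] open 0.0511 turn [ 0.0008  0.0058 -0.0003] shift [127.6 224.8  16.7]
```

```bash
python3 -m pendant '[[[10,18,0],[0,0,0],0],[[18,32,0],[0,0,0],0],[[18,32,0],[0,0,0],0],[[18,32,0],[0,0,0],0],[[18,32,0],[0,0,0],0],[[18,32,0],[0,0,0],0],[[18,32,0],[0,0,0],0],[[9,16,0],[0,0,0],0],[[0,0,0],[0,0,0],0],[[0,0,0],[0,0,0],0],[[0,0,0],[0,0,0],0]]'
python3 d.py 0.451 0.280 0.04 76.5
python3 - <<'E'
from h import *
a=optics.get_image("scene")[:,:,::-1]; cv2.imwrite("pics/s2.png",cv2.resize(a[90:290,250:520],None,fx=2.9,fy=2.9,interpolation=cv2.INTER_CUBIC))
E
```

```text
t: 22.87
tool_pos: [0.45, 0.2803, 0.2017]
tool_rot: [-0.37, -3.118, 0.003]
contact_force: [0.2, 0.7, -1.4]
opening: 0.0511
grip_force: 42.4
t 22.87 pos [0.45   0.2803 0.2017] F [ 0.2  0.7 -1.4] open 0.0511 turn [-0.0022 -0.002  -0.0003] shift [-1.100e+00 -1.000e-01  1.617e+02]
```

View pics/s2.png

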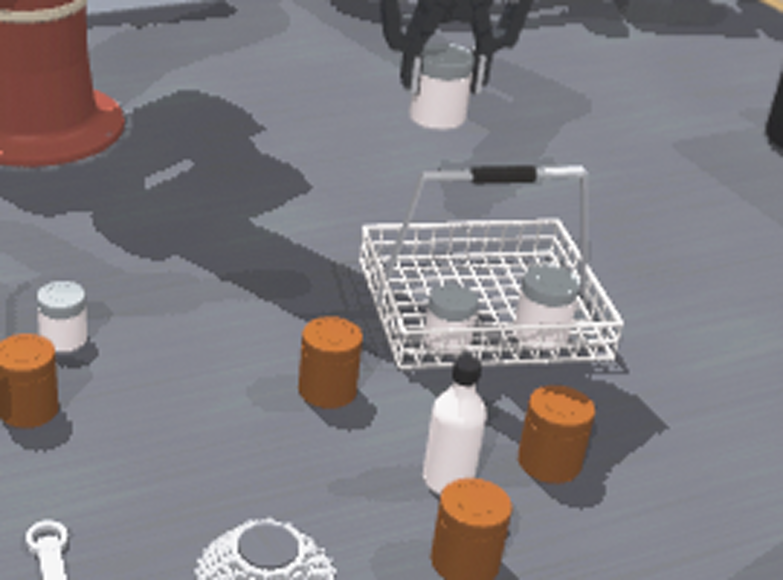

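A and C stand upright on the far side of the basket. D's lid is at crop (62,292). Lower B.

```bash
python3 -m pendant '[[[-1,0,30],[0,0,0],0],[[0,0,35],[0,0,0],0],[[0,0,35],[0,0,0],0],[[0,0,30],[0,0,0],0],[[0,0,20],[0,0,0],0],[[0,0,8],[0,0,0],0],[[0,0,0],[0,0,0],0],[[0,0,0],[0,0,0],0]]'
python3 d.py 0.451 0.280 0.029 76.5
python3 -c "
from h import *
print(ray('scene',(271.4,190.7),.05))"
```

```text
t: 23.58
tool_pos: [0.4523, 0.2805, 0.0459]
tool_rot: [0.371, 3.119, 0.0]
contact_force: [-0.0, 0.2, -0.7]
opening: 0.051
grip_force: 42.5
t 23.58 pos [0.4523 0.2805 0.0459] F [-0.   0.2 -0.7] open 0.051 turn [ 0.0003  0.0004 -0.0014] shift [ 1.2 -0.8 16.9]
[ 0.43810334 -0.07822293]
```

```bash
python3 -m pendant '[[[1,0,8],[0,0,0],0],[[0,0,5],[0,0,0],0],[[0,0,2],[0,0,0],0],[[0,0,2],[0,0,0],0],[[0,0,0],[0,0,0],0],[[0,0,0],[0,0,0],0]]'
python3 -m pendant '[[[0,0,0],[0,0,0],0.72],[[0,0,0],[0,0,0],0.72],[[0,0,0],[0,0,0],0.72],[[0,0,-10],[0,0,0],0.72],[[0,0,-30],[0,0,0],0.72],[[0,0,-35],[0,0,0],0.72],[[0,0,-35],[0,0,0],0.8],[[0,0,-35],[0,0,0],0.9],[[0,0,0],[0,0,0],0.9],[[0,0,0],[0,0,0],0.9]]'
python3 d.py 0.438 -0.080 0.170 76.5
```

```text
t: 24.08
tool_pos: [0.451, 0.2815, 0.0291]
tool_rot: [0.369, 3.119, 0.001]
contact_force: [-1.4, -0.8, 3.4]
opening: 0.0513
grip_force: 42.8
t: 24.92
tool_pos: [0.4525, 0.2821, 0.1775]
tool_rot: [0.369, 3.114, 0.006]
contact_force: [-0.1, -0.8, -0.4]
opening: 0.0769
grip_force: 0.0
t 24.92 pos [0.4525 0.2821 0.1775] F [-0.1 -0.8 -0.4] open 0.0769 turn [ 0.0045  0.0058 -0.0001] shift [ -70.4 -355.5    7.5]
```

```bash
python3 -m pendant '[[[-3,-18,0],[0,0,0],0.85],[[-7.5,-37,0],[0,0,0],0.85],[[-7.5,-37,0],[0,0,0],0.85],[[-7.5,-37,0],[0,0,0],0.85],[[-7.5,-37,0],[0,0,0],0.85],[[-7.5,-37,0],[0,0,0],0.85],[[-7.5,-37,0],[0,0,0],0.85],[[-7.5,-37,0],[0,0,0],0.85],[[-7.5,-37,0],[0,0,0],0.85],[[-8,-41,0],[0,0,0],0.85],[[0,0,0],[0,0,0],0.85],[[0,0,0],[0,0,0],0.85]]'
python3 -m pendant '[[[0,0,0],[0,0,0],0.85],[[0,0,0],[0,0,0],0.85]]'
python3 d.py 0.438 -0.080 0.0155 76.5
```

```text
t: 25.92
tool_pos: [0.4356, -0.082, 0.1719]
tool_rot: [-0.377, -3.116, -0.001]
contact_force: [-0.5, 0.3, 0.0]
opening: 0.0728
grip_force: 0.0
t: 26.08
tool_pos: [0.4363, -0.0792, 0.1724]
tool_rot: [-0.367, -3.118, -0.001]
contact_force: [0.1, 0.6, 0.3]
opening: 0.0727
grip_force: 0.0
t 26.08 pos [ 0.4363 -0.0792  0.1724] F [0.1 0.6 0.3] open 0.0727 turn [ 0.0005 -0.0017  0.0014] shift [ -1.8  -0.4 156.9]
```

```bash
python3 -m pendant '[[[-1.8,0,25],[0,0,0],0.85],[[0,0,35],[0,0,0],0.85],[[0,0,35],[0,0,0],0.85],[[0,0,30],[0,0,0],0.85],[[0,0,20],[0,0,0],0.85],[[0,0,11],[0,0,0],0.85],[[0,0,0],[0,0,0],0.85],[[0,0,0],[0,0,0],0],[[0,0,0],[0,0,0],0],[[0,0,0],[0,0,0],0],[[0,0,0],[0,0,0],0],[[0,0,0],[0,0,0],0]]' 40
python3 -m pendant '[[[0,0,-10],[0,0,0],0],[[0,0,-35],[0,0,0],0],[[0,0,-35],[0,0,0],0],[[0,0,-35],[0,0,0],0],[[0,0,-35],[0,0,0],0],[[0,0,-35],[0,0,0],0],[[0,0,0],[0,0,0],0],[[0,0,0],[0,0,0],0]]'
python3 d.py 0.470 0.368 0.19 76.5
```

```text
t: 27.08
tool_pos: [0.4404, -0.0813, 0.0195]
tool_rot: [0.369, 3.116, -0.001]
contact_force: [0.2, 2.0, 6.3]
opening: 0.0426
grip_force: 41.2
t: 27.75
tool_pos: [0.4397, -0.0815, 0.2057]
tool_rot: [0.369, 3.114, -0.003]
contact_force: [-0.4, 0.3, -1.5]
opening: 0.0431
grip_force: 41.0
t 27.75 pos [ 0.4397 -0.0815  0.2057] F [-0.4  0.3 -1.5] open 0.0431 turn [-0.0009  0.006  -0.0003] shift [ 75.5 444.1  15.7]
```

```bash
python3 -m pendant '[[[3,18,0],[0,0,0],0],[[6.3,37,0],[0,0,0],0],[[6.3,37,0],[0,0,0],0],[[6.3,37,0],[0,0,0],0],[[6.3,37,0],[0,0,0],0],[[6.3,37,0],[0,0,0],0],[[6.3,37,0],[0,0,0],0],[[6.3,37,0],[0,0,0],0],[[6.3,37,0],[0,0,0],0],[[6.3,37,0],[0,0,0],0],[[6.3,37,0],[0,0,0],0]]'
python3 -m pendant '[[[6.3,37,0],[0,0,0],0],[[3,18,0],[0,0,0],0],[[0,0,0],[0,0,0],0],[[0,0,0],[0,0,0],0],[[0,0,0],[0,0,0],0]]'
python3 d.py 0.470 0.368 0.035 76.5
```

```text
t: 28.67
tool_pos: [0.4633, 0.313, 0.1997]
tool_rot: [-0.369, -3.116, 0.004]
contact_force: [0.7, -0.5, -0.8]
opening: 0.0429
grip_force: 41.1
t: 29.08
tool_pos: [0.4679, 0.3663, 0.2004]
tool_rot: [-0.37, -3.117, 0.004]
contact_force: [-0.3, -0.7, -0.9]
opening: 0.0429
grip_force: 41.1
t 29.08 pos [0.4679 0.3663 0.2004] F [-0.3 -0.7 -0.9] open 0.0429 turn [-0.0028 -0.0021 -0.0004] shift [ -1.6   2.1 165.4]
```

```bash
python3 -m pendant '[[[-1,1,30],[0,0,0],0],[[0,0,35],[0,0,0],0],[[0,0,35],[0,0,0],0],[[0,0,30],[0,0,0],0],[[0,0,22],[0,0,0],0],[[0,0,10],[0,0,0],0],[[0,0,0],[0,0,0],0],[[0,0,0],[0,0,0],0]]'
python3 d.py 0.470 0.368 0.0235 76.5
```

```text
t: 29.75
tool_pos: [0.4703, 0.3675, 0.0407]
tool_rot: [-0.371, -3.12, 0.0]
contact_force: [0.5, -0.9, 0.4]
opening: 0.043
grip_force: 41.2
t 29.75 pos [0.4703 0.3675 0.0407] F [ 0.5 -0.9  0.4] open 0.043 turn [-0.0001  0.     -0.0013] shift [ 0.4  0.4 17.2]
```

Lower D, release it, rise to about 0.25 m, then look.

```bash
python3 -m pendant '[[[0,0,8],[0,0,0],0],[[0,0,5],[0,0,0],0],[[0,0,2],[0,0,0],0],[[0,0,2],[0,0,0],0],[[0,0,0],[0,0,0],0],[[0,0,0],[0,0,0],0]]'
python3 -m pendant '[[[0,0,0],[0,0,0],0.64],[[0,0,0],[0,0,0],0.64],[[0,0,0],[0,0,0],0.64],[[0,0,-10],[0,0,0],0.64],[[0,0,-30],[0,0,0],0.64],[[0,0,-35],[0,0,0],0.64],[[0,0,-35],[0,0,0],0.64],[[0,0,-35],[0,0,0],0.64],[[0,0,-35],[0,0,0],0.64],[[0,0,-35],[0,0,0],0.64],[[0,0,0],[0,0,0],0.64]]'
python3 -m pendant '[[[35,0,0],[0,0,0],0.5],[[35,0,0],[0,0,0],0.5],[[35,0,0],[0,0,0],0.5],[[0,0,0],[0,0,0],0.5],[[0,0,0],[0,0,0],0.5]]'
python3 - <<'E'
from h import *
for n,c in (("top",(165,295,130,260)),("scene",(130,260,350,480))):
    a=optics.get_image(n)[:,:,::-1]; cv2.imwrite(f"pics/{n}3.png",a)
    cv2.imwrite(f"pics/{n}3c.png",cv2.resize(a[c[0]:c[1],c[2]:c[3]],None,fx=3,fy=3,interpolation=cv2.INTER_CUBIC))
a=[cv2.imread(f"pics/{n}3c.png") for n in("top","scene")]; cv2.imwrite("pics/both3.png",np.hstack(a))
E
python3 d.py 0.5155 0.312 0.25 -13.5
```

```text
t: 30.25
tool_pos: [0.4701, 0.3684, 0.0236]
tool_rot: [0.369, 3.119, 0.0]
contact_force: [-1.0, -0.5, -2.0]
opening: 0.0433
grip_force: 41.2
t: 31.17
tool_pos: [0.4734, 0.3703, 0.2495]
tool_rot: [0.368, 3.107, 0.016]
contact_force: [1.0, -0.2, 1.9]
opening: 0.0549
grip_force: 0.0
t: 31.58
tool_pos: [0.3667, 0.3932, 0.2391]
tool_rot: [0.366, 3.119, 0.001]
contact_force: [0.5, -0.4, 0.6]
opening: 0.0427
grip_force: 0.0
t 31.68 pos [0.3683 0.3927 0.2389] F [ 0.4  0.5 -0. ] open 0.043 turn [1.4000e-03 2.0000e-04 1.5707e+00] shift [-44.1 162.  -11.1]
```

View pics/both3.png

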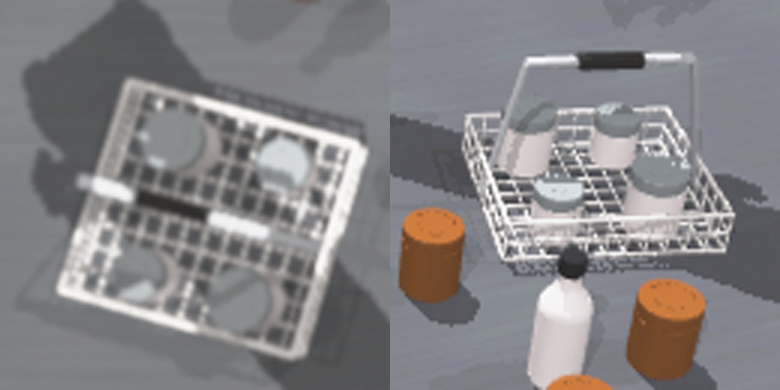

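All four tubs stand in the basket with lids closed. The handle grip is at top crop (172,206), unchanged. Check the wrist range for the 90° turn.

```bash
python3 -c "
from h import *
o=get_obs();print(o['q'].round(3));
print(ray('top',(130+172.8/3-.5,165+206.5/3-.5),.152),ray('scene',(423.7,149.7),.152))"
```

```text
[ 0.679 -0.161  1.805 -0.     1.496 -0.656]
[0.51354685 0.31201733] [0.5244697  0.30994508]
```

```bash
python3 -m pendant '[[[0,0,-5],[0,0,0.125],0.5],[[0,0,-5],[0,0,0.125],0.5],[[0,0,0],[0,0,0.125],0.5],[[0,0,0],[0,0,0.125],0.5],[[0,0,0],[0,0,0.125],0.5],[[0,0,0],[0,0,0.125],0.5],[[0,0,0],[0,0,0.125],0.5],[[0,0,0],[0,0,0.125],0.5],[[0,0,0],[0,0,0.125],0.5],[[0,0,0],[0,0,0.125],0.5],[[0,0,0],[0,0,0.125],0.5],[[0,0,0],[0,0,0.125],0.5]]'
python3 -m pendant '[[[0,0,0],[0,0,0.07],0.5],[[-9,32,0],[0,0,0],0.5],[[-9,32,0],[0,0,0],0.5],[[-9,32,0],[0,0,0],0.5],[[-9,32,0],[0,0,0],0.5],[[-9,32,0],[0,0,0],0.5],[[0,0,0],[0,0,0],0.5],[[0,0,0],[0,0,0],0.5],[[0,0,0],[0,0,0],0.5]]'
python3 d.py 0.516 0.3115 0.128 -13.3
```

```text
t: 32.68
tool_pos: [0.3693, 0.3923, 0.2484]
tool_rot: [2.405, 2.021, 0.0]
contact_force: [-1.4, -0.3, 0.5]
opening: 0.0429
grip_force: 0.0
t: 33.43
tool_pos: [0.5134, 0.3113, 0.248]
tool_rot: [-2.467, -1.944, 0.001]
contact_force: [-0.0, 0.4, 0.1]
opening: 0.0426
grip_force: 0.0
t 33.43 pos [0.5134 0.3113 0.248 ] F [-0.   0.4  0.1] open 0.0426 turn [-0.0009  0.0003 -0.0043] shift [  0.8   2.5 120. ]
```

```bash
python3 -m pendant '[[[1,2.5,30],[0,0,0],0.5],[[0,0,35],[0,0,0],0.5],[[0,0,30],[0,0,0],0.5],[[0,0,17],[0,0,0],0.5],[[0,0,8],[0,0,0],0.5],[[0,0,0],[0,0,0],0.5],[[0,0,0],[0,0,0],0.5]]'
python3 -m pendant '[[[0,0,0],[0,0,0],0],[[0,0,0],[0,0,0],0],[[0,0,0],[0,0,0],0],[[0,0,0],[0,0,0],0],[[0,0,0],[0,0,0],0],[[0,0,0],[0,0,0],0]]' 90
python3 d.py 0.516 0.3115 0.128 -13.3
```

```text
t: 34.02
tool_pos: [0.5156, 0.3128, 0.1292]
tool_rot: [2.466, 1.947, 0.001]
contact_force: [1.0, 0.5, 0.6]
opening: 0.0425
grip_force: 0.0
t: 34.52
tool_pos: [0.5157, 0.3129, 0.13]
tool_rot: [-2.465, -1.946, -0.002]
contact_force: [-5.2, 0.5, 5.6]
opening: 0.0122
grip_force: 89.9
t 34.52 pos [0.5157 0.3129 0.13  ] F [-5.2  0.5  5.6] open 0.0122 turn [ 0.0001 -0.0017 -0.0024] shift [-1.3  0.6  2. ]
```

Gripped. Lift gently.

```bash
python3 -m pendant '[[[0,0,-2],[0,0,0],0],[[0,0,-4],[0,0,0],0],[[0,0,-8],[0,0,0],0],[[0,0,-13],[0,0,0],0],[[0,0,-18],[0,0,0],0],[[0,0,-20],[0,0,0],0],[[0,0,-20],[0,0,0],0],[[0,0,-20],[0,0,0],0],[[0,0,-18],[0,0,0],0],[[0,0,-10],[0,0,0],0],[[0,0,-5],[0,0,0],0],[[0,0,-2],[0,0,0],0]]'
python3 -m pendant '[[[0,0,0],[0,0,0],0],[[0,0,0],[0,0,0],0],[[0,0,0],[0,0,0],0]]'
python3 d.py 0.364 -0.275 0.265 -13.2
python3 - <<'E'
from h import *
a=optics.get_image("scene")[:,:,::-1]; cv2.imwrite("pics/s4.png",cv2.resize(a[30:270,300:520],None,fx=2.4,fy=2.4,interpolation=cv2.INTER_CUBIC))
E
```

```text
t: 35.52
tool_pos: [0.516, 0.3121, 0.2694]
tool_rot: [2.466, 1.945, 0.002]
contact_force: [-0.8, 0.0, -6.8]
opening: 0.0119
grip_force: 88.2
t: 35.77
tool_pos: [0.515, 0.3118, 0.2664]
tool_rot: [-2.466, -1.945, 0.005]
contact_force: [-0.2, 0.6, -6.8]
opening: 0.0124
grip_force: 88.1
t 35.77 pos [0.515  0.3118 0.2664] F [-0.2  0.6 -6.8] open 0.0124 turn [-0.0023  0.0018 -0.0046] shift [-605.8  -13.     1.4]
```

View pics/s4.png

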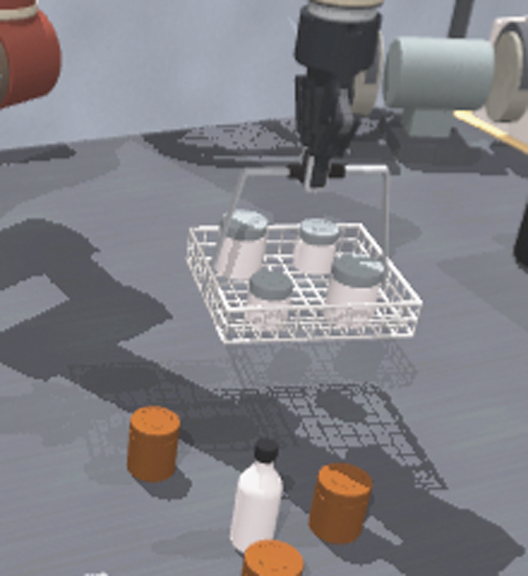

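The basket is up level with all four tubs in it. Carry it to the front of the stand.

```bash
python3 -m pendant '[[[-4,0,0],[0,0,0],0],[[-9,0,0],[0,0,0],0],[[-15,0,0],[0,0,0],0],[[-20,-1,0],[0,0,0],0],[[-25,-1,0],[0,0,0],0],[[-25,-1,0],[0,0,0],0],[[-25,-1,0],[0,0,0],0],[[-25,-1,0],[0,0,0],0],[[-25,-1,0],[0,0,0],0],[[-25,-1,0],[0,0,0],0],[[-25,-1,0],[0,0,0],0],[[-25,-1,0],[0,0,0],0]]'
python3 -m pendant '[[[-25,-1,0],[0,0,0],0],[[-25,-1,0],[0,0,0],0],[[-25,-1,0],[0,0,0],0],[[-25,-1,0],[0,0,0],0],[[-25,0,0],[0,0,0],0],[[-25,0,0],[0,0,0],0],[[-25,0,0],[0,0,0],0],[[-25,0,0],[0,0,0],0],[[-25,0,0],[0,0,0],0],[[-25,0,0],[0,0,0],0],[[-25,0,0],[0,0,0],0],[[-25,0,0],[0,0,0],0]]'
python3 -m pendant '[[[-21,0,0],[0,0,0],0],[[-16,0,0],[0,0,0],0],[[-11,0,0],[0,0,0],0],[[-6,0,0],[0,0,0],0],[[-3,0,0],[0,0,0],0],[[0,0,0],[0,0,0],0],[[0,0,0],[0,0,0],0],[[0,0,0],[0,0,0],0],[[0,0,0],[0,0,0],0]]'
python3 d.py 0.510 -0.309 0.257 -13.0
python3 - <<'E'
from h import *
for n,c in (("top",(140,330,410,600)),("scene",(100,290,70,260))):
    a=optics.get_image(n)[:,:,::-1]
    cv2.imwrite(f"pics/{n}5c.png",cv2.resize(a[c[0]:c[1],c[2]:c[3]],None,fx=2.1,fy=2.1,interpolation=cv2.INTER_CUBIC))
a=[cv2.imread(f"pics/{n}5c.png") for n in("top","scene")]; cv2.imwrite("pics/both5.png",np.hstack(a))
E
```

```text
t: 36.82
tool_pos: [0.4479, 0.071, 0.2684]
tool_rot: [2.466, 1.944, -0.0]
contact_force: [1.1, -0.9, -7.8]
opening: 0.0122
grip_force: 88.1
t: 37.82
tool_pos: [0.3737, -0.2192, 0.2684]
tool_rot: [2.467, 1.944, -0.001]
contact_force: [1.0, -0.8, -7.8]
opening: 0.0122
grip_force: 88.1
t: 38.57
tool_pos: [0.3624, -0.2726, 0.2683]
tool_rot: [-2.465, -1.947, -0.0]
contact_force: [-0.6, -0.2, -7.0]
opening: 0.0125
grip_force: 88.1
t 38.57 pos [ 0.3624 -0.2726  0.2683] F [-0.6 -0.2 -7. ] open 0.0125 turn [ 0.0001 -0.0002 -0.0068] shift [ -2.3 152.   11.3]
```

View pics/both5.png

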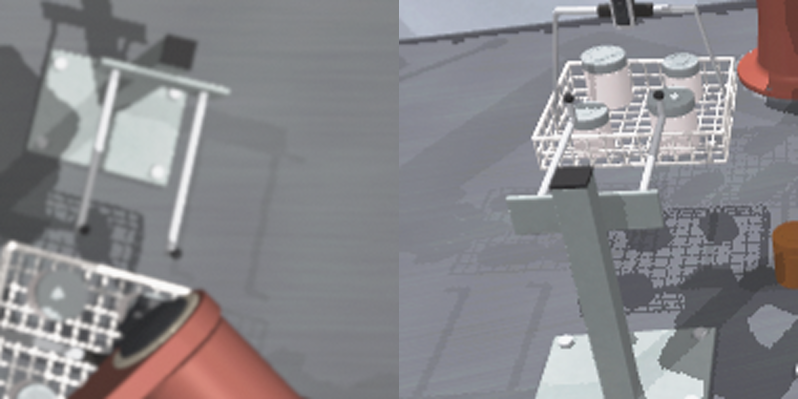

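It's in front of the arms and aligned. Drop 12 mm, thread the arms under the strip, and check forces on the way.

```bash
python3 -m pendant '[[[0,0,3],[0,0,-0.005],0],[[0,0,5],[0,0,0],0],[[0,0,4],[0,0,0],0],[[0,3,0],[0,0,0],0],[[0,6,0],[0,0,0],0],[[0,10,0],[0,0,0],0],[[-1,12,0],[0,0,0],0],[[-1,12,0],[0,0,0],0],[[0,12,0],[0,0,0],0],[[0,12,0],[0,0,0],0],[[0,12,0],[0,0,0],0],[[0,12,0],[0,0,0],0]]'
python3 -m pendant '[[[0,12,0],[0,0,0],0],[[0,12,0],[0,0,0],0],[[0,12,0],[0,0,0],0],[[0,12,0],[0,0,0],0],[[0,8,0],[0,0,0],0],[[0,4,0],[0,0,0],0],[[0,2,0],[0,0,0],0],[[0,0,0],[0,0,0],0],[[0,0,0],[0,0,0],0],[[0,0,0],[0,0,0],0]]'
python3 d.py 0.510 -0.309 0.205 -13.0
```

```text
t: 39.67
tool_pos: [0.452, -0.2963, 0.2563]
tool_rot: [2.461, 1.952, 0.001]
contact_force: [0.6, -0.4, -7.5]
opening: 0.0116
grip_force: 88.1
t: 40.5
tool_pos: [0.5103, -0.31, 0.2563]
tool_rot: [-2.462, -1.951, 0.0]
contact_force: [-0.2, -1.2, -7.1]
opening: 0.0122
grip_force: 88.2
t 40.5 pos [ 0.5103 -0.31    0.2563] F [-0.2 -1.2 -7.1] open 0.0122 turn [-0.0003  0.     -0.0034] shift [ 0.9 -0.5 51.3]
```

```bash
python3 -m pendant '[[[0,0,3],[0,0,0],0],[[0,0,6],[0,0,0],0],[[0,0,8],[0,0,0],0],[[0,0,8],[0,0,0],0],[[0,0,8],[0,0,0],0],[[0,0,6],[0,0,0],0],[[0,0,4],[0,0,0],0],[[0,0,3],[0,0,0],0],[[0,0,2],[0,0,0],0],[[0,0,1],[0,0,0],0],[[0,0,0],[0,0,0],0],[[0,0,0],[0,0,0],0]]'
python3 -m pendant '[[[0,0,1],[0,0,0],0],[[0,0,1],[0,0,0],0],[[0,0,0],[0,0,0],0],[[0,0,0],[0,0,0],0]]'
python3 -m pendant '[[[0,0,1],[0,0,0],0],[[0,0,0],[0,0,0],0],[[0,0,0],[0,0,0],0]]'
python3 - <<'E'
from h import *
for n,c in (("top",(140,330,410,600)),("scene",(100,290,70,260))):
    a=optics.get_image(n)[:,:,::-1]
    cv2.imwrite(f"pics/{n}6c.png",cv2.resize(a[c[0]:c[1],c[2]:c[3]],None,fx=2.1,fy=2.1,interpolation=cv2.INTER_CUBIC))
a=[cv2.imread(f"pics/{n}6c.png") for n in("top","scene")]; cv2.imwrite("pics/both6.png",np.hstack(a))
E
```

```text
t: 41.5
tool_pos: [0.5109, -0.3102, 0.2078]
tool_rot: [2.461, 1.951, 0.0]
contact_force: [0.1, -0.2, -6.7]
opening: 0.0124
grip_force: 88.1
t: 41.83
tool_pos: [0.5106, -0.31, 0.2053]
tool_rot: [-2.462, -1.952, 0.0]
contact_force: [0.2, 0.2, -6.4]
opening: 0.012
grip_force: 88.1
t: 42.08
tool_pos: [0.5108, -0.3102, 0.205]
tool_rot: [2.461, 1.952, 0.0]
contact_force: [-2.1, 1.3, -4.0]
opening: 0.0121
grip_force: 88.6
```

View pics/both6.png

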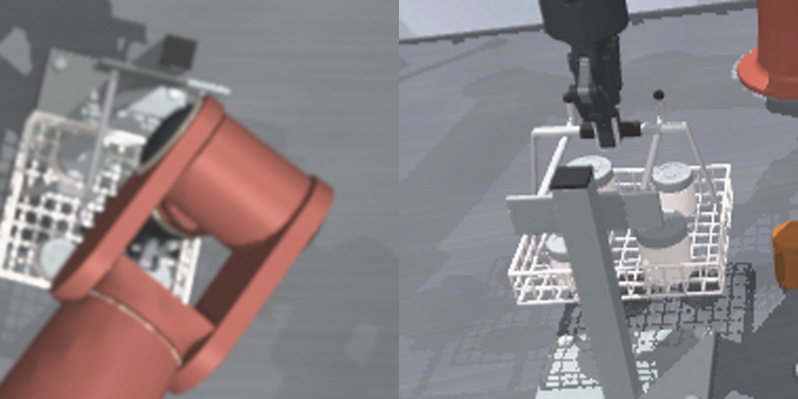

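The handle is touching both arms and load is coming off the gripper. Settle it, release, then retreat straight up.

```bash
python3 -m pendant '[[[0,0,1],[0,0,0],0],[[0,0,0.5],[0,0,0],0],[[0,0,0],[0,0,0],0],[[0,0,0],[0,0,0],0]]'
python3 -m pendant '[[[0,0,0],[0,0,0],0.1],[[0,0,0],[0,0,0],0.2],[[0,0,0],[0,0,0],0.3],[[0,0,0],[0,0,0],0.4],[[0,0,0],[0,0,0],0.45],[[0,0,0],[0,0,0],0.45],[[0,0,0],[0,0,0],0.45],[[0,0,-5],[0,0,0],0.45],[[0,0,-10],[0,0,0],0.45],[[0,0,-20],[0,0,0],0.45],[[0,0,-25],[0,0,0],0.45],[[0,0,-30],[0,0,0],0.45]]'
python3 -m pendant '[[[0,0,-30],[0,0,0],0.45],[[0,-30,-10],[0,0,0],0.45],[[0,-30,0],[0,0,0],0.45],[[0,-30,0],[0,0,0],0.45],[[0,-30,0],[0,0,0],0.45],[[0,-30,0],[0,0,0],0.45],[[0,0,0],[0,0,0],0.45],[[0,0,0],[0,0,0],0.45],[[0,0,0],[0,0,0],0.45],[[0,0,0],[0,0,0],0.45]]'
python3 - <<'E'
from h import *
for n,c in (("top",(140,330,410,600)),("scene",(100,290,70,260))):
    a=optics.get_image(n)[:,:,::-1]
    cv2.imwrite(f"pics/{n}7c.png",cv2.resize(a[c[0]:c[1],c[2]:c[3]],None,fx=2.1,fy=2.1,interpolation=cv2.INTER_CUBIC))
a=[cv2.imread(f"pics/{n}7c.png") for n in("top","scene")]; cv2.imwrite("pics/both7.png",np.hstack(a))
E
```

```text
t: 42.52
tool_pos: [0.5108, -0.3102, 0.2048]
tool_rot: [2.461, 1.951, 0.0]
contact_force: [-5.0, 3.3, 3.1]
opening: 0.0122
grip_force: 89.7
t: 43.52
tool_pos: [0.5101, -0.3096, 0.293]
tool_rot: [-2.46, -1.95, 0.001]
contact_force: [1.0, -0.4, 0.9]
opening: 0.0386
grip_force: 0.0
t: 44.35
tool_pos: [0.3653, -0.2761, 0.3333]
tool_rot: [2.461, 1.952, 0.0]
contact_force: [-0.1, -0.2, 0.2]
opening: 0.0386
grip_force: 0.0
```

View pics/both7.png

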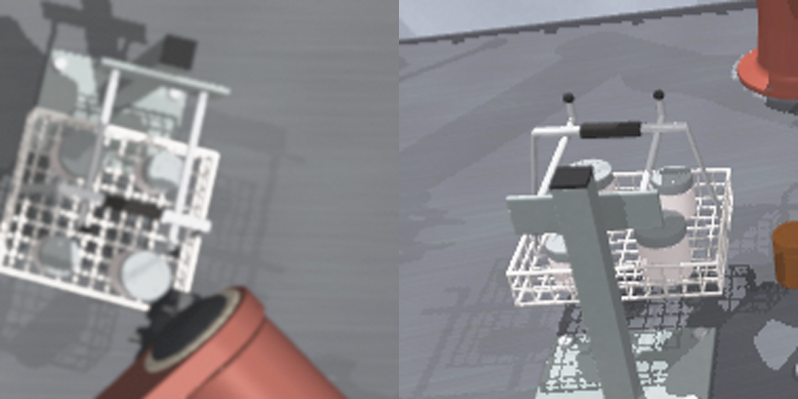

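The basket hangs level on both arms with all four tubs standing in it, and the robot is clear. Handing in.

```bash
python3 -m pendant '[[[0,0,0],[0,0,0],0.45],[[0,0,0],[0,0,0],0.45],[[0,0,0],[0,0,0],0.45],[[0,0,0],[0,0,0],0.45],[[0,0,0],[0,0,0],0.45],[[0,0,0],[0,0,0],0.45]]'; python3 -c "
from station import ctrl
print(ctrl.finish_job())"
```

```text
t: 44.95
tool_pos: [0.3646, -0.2759, 0.3328]
tool_rot: [-2.462, -1.952, 0.0]
contact_force: [0.7, 0.2, -0.7]
opening: 0.0382
grip_force: 0.0
the job is handed in; nothing more can be done
None
```

I pressed all four lids home, stood the four tubs in the basket and hung it on both stand arms, then handed the job in at about 45 s; the hand-in returned no verdict.

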